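# Walk the gearbox round to the fence

## Task

Never lifting it, turn the heavy grey gearbox on the cloth by pushing at its corners with the fingers until one of its long sides (either one) faces the aluminium fence squarely while it still stands clear of the fence. Then push it up until that long side sits flush against the fence, somewhere near the middle of the fence's length. Leave the pulley, jar, tape roll and screwdriver alone.

Things in the scene. Friction and masses are not known exactly. Their poses are not given: they have to be found in the camera images.
- gearbox: Loose grey gearbox, a block, 130 mm along its y axis, 84 along x, sides upright to 50 mm, dark cover plate on top to 55, brass plug to 61. 0.95 to 1.7 kg, evenly spread, slides at 5 to 12 N. Blue plates on both long sides (+x, -x; they count alike), bright discs on the short ends. Origin: centre of underside. Starts on the robot's side of the fence, clear of it, long sides 43 to 90 degrees off parallel, either sense.
- fence: Fixed aluminium angle (fence) beyond the gearbox seen from the robot. Its upright working face is 280 mm long (along y), 35 mm high and looks along its -x axis, to the gearbox. Origin: on the working face at table level, mid-length; x points behind the face, where the 6 mm upright, bolted foot and ribs reach 46 mm.
- pulley: Bystander: dark cast belt pulley lying flat, 84 mm diameter, 32 mm high with its hub, origin under its centre. Beside the fence's +y end, nearer to the robot.
- jar: Bystander: green glass jar with brass lid, 68 mm diameter, 110 mm high, origin under its centre. Off the fence's -y end.
- tape: Bystander: roll of black tape lying flat, 64 mm diameter, 19 mm high, origin under its centre. On the -y side, nearer to the robot.
- driver: Bystander: screwdriver with green handle lying flat, about 0.2 m long along its x axis (handle towards its -x), off the fence's +y end, roughly in line with the fence.
There are look-alikes about, which are no part of the job. Of the things that look like the gearbox, the middle-sized one is meant.

How it is judged:
On the way:
1. a long side of the gearbox faces the fence, square within 12 degrees, while its middle still stands 18 mm or more off the fence (angle between the y axis of gearbox and the y axis of fence, either way round below 0.21 rad and x of gearbox in the frame of fence below -0.06 m), for 0.2 s.
At the end, for the whole second after the job is handed in: The gearbox stands flat and still on the table with a long side against the fence: parallel within 3.4 degrees, the middle of that side within 6 mm of the fence's face, and its centre within 65 mm of the middle of the fence's length (angle between the y axis of gearbox and the y axis of fence, either way round below 0.06 rad and x of gearbox in the frame of fence between -0.048 and -0.036 m and y of gearbox in the frame of fence between -0.065 and 0.065 m and height (world z) of gearbox below 0.006 m and angle between gearbox's own z axis and vertical below 0.06 rad and linear speed of gearbox below 0.01 m/s and angular speed of gearbox below 0.05 rad/s); the robot touches nothing.
It fails at once if the gearbox is lifted or carried (height (world z) of gearbox above 0.01 m).
It fails at once if the gearbox is tipped more than 11 degrees (angle between gearbox's own z axis and vertical above 0.2 rad).
It fails at once if the pulley, jar, tape roll or screwdriver is moved more than 20 mm (distance of any of pulley, jar, tape, driver from where it was at the start of the episode above 0.02 m).
It also fails if it takes over 64 s, if anything falls off the work surface, if the arm or the gripper's body presses on something with over 40 N, if the wrist force passes 120 N, or if a joint passes its speed limit or range.

## Robot

A 7-joint arm with a two-finger parallel gripper is mounted at the origin on the work surface. World frame = base frame: x ahead of the robot, y to its left, z up, the work surface at z = 0. Lengths are in m, angles in rad, forces in N, time in s.
With the tool pointing down it reaches from about 0.425 to 1.025 m from the base axis. Payload 9.4 kg.
Tool frame: the origin (TCP) lies at the very end of the fingers, on their centre line; the grasp point (between the pads) lies 19 mm behind it; z points along the fingers, y is the line along which they close (so a half turn about z gives the same grasp; the last joint's range is limited). The gripper opens to 93 mm and grips with 3 to 60 N. Pads are 15 mm wide; open, the fingers measure 128 mm over their backs; the gripper's body (75 mm by 188 mm) begins 65 mm behind the grasp point.
Start: joints at [1.24, 0.599, -0.003, 1.599, 0.002, 0.943, -0.08], TCP at [0.182, -0.702, 0.219] pointing down, gripper open.
Joint ranges: [-2.57, 2.57], [-0.35, 1.97], [-1.29, 1.29], [0.11, 2.56], [-1.05, 4.19], [0.11, 1.86], [-2.63, 2.63]. Speed limits (rad/s): [2.22, 2.22, 3.01, 3.01, 3.14, 3.14, 3.14].

## Interface

Orientations are given as a rotation vector (axis times angle).
In Python, from bench import ctrl gives the robot as it stands.
- The arm moves only by the tool drive_tool, never from a script. Its argument "moves" is a list that holds one entry, the list of rows, each a list of 4 numbers: the shift along the tool's x, y, z in units of 60 mm (1.0 is 60 mm), then the turn about the tool's z in rad. In form: [[[x, y, z, roll], ...]]. A call has exactly 10 rows; each row shifts and turns the commanded pose from where the row before left it, along the tool's axes as they then stand; what a row does not reach is not made up. A row lasts 1/8 s, in which the tool goes at most 62.5 mm and 10.7 degrees, less where a joint would pass 70% of its speed; a pose out of reach is approached as far as the arm can. A call is refused whole if a number of a shift passes 1 or a number of a turn 0.188, either way. A call with a gripper value outside its range is refused whole. "grip" is the finger opening in mm, from 0 to 93, set as the call begins (left out, the last holds). The fingers move at their own pace and stop on an object; "grip_force" is the grip in N (left out, the last holds). Time passes only in rows, so rows that do not move let the fingers close, or fill a call up. It gives the time, the measured TCP pose, the force, the opening and the grip force at its end, in the units of the state.
- ctrl.get_obs(): the state, without advancing time (a new reading comes with each control period).
- ctrl.camera(name): name is "scene" or "side" or "wrist"; returns a dict with "frame" (384x512x3 uint8, blue, green, red), "mtx" (3x3 intrinsics, pixels), "world_from_camera" (4x4, takes a point from camera to world coordinates); the wrist camera has in their place "hand_eye" (4x4, takes a point from camera to tool coordinates, whose origin is the TCP and whose axes are the flange's). Camera axes: x right, y down, z forward; pixel columns grow to the right and rows downward; lengths in m; the calibration is good to about 2 mm. A picture is of the moment at which its call begins: read the wrist's pose just before it. There is no depth.
- ctrl.close_job(): hands the job in; it is judged then, once.
The state is a dict: "clock": time; "joint_positions": joint angles; "qd": joint speeds; "tau": joint torques, N m; "position": TCP position; "orientation": TCP orientation; "force": force on the tool from outside, world axes, zero at the start; "torque": the same for the moment, N m; "gripper_width": opening from 0.0 (shut) to 1.0 (fully open); "finger_force": force on a finger pad.
Only numpy, scipy, OpenCV 4.12 (cv2) and the standard library are available. Lean on these libraries where they do the work, as an engineer would, in place of code of your own. Each camera call takes 0.05 s, during which the arm holds its last target. There are 200 camera calls.

## Working session

There is one attempt and no reset: what is moved stays moved. The work goes in short steps, Python scripts to look and compute and a tool call to move; the robot and the scene stay as the last step left them, time stands still between calls to the robot, and variables do not carry over. Pictures are saved under pics/ and viewed, at most 10 in all, crops included, and the job is handed in when it is done.

Besides the shell and the picture viewer there is one more tool, called after "Request:" as name([rows], argument=value, ...), one row to a line, values as JSON. drive_tool: Moves the arm, as the interface text tells. Its arguments: {"type":"object","properties":{"moves":{"type":"array","items":{"type":"array","items":{"type":"array","items":{"type":"number"}}}},"grip":{"type":"number"},"grip_force":{"type":"number"}},"required":["moves"]}

```bash
mkdir -p pics; cat > h.py <<'E'
import numpy as np, cv2
from scipy.spatial.transform import Rotation as R
from bench import ctrl
def ray(c,uv,z,T=None):
    T=np.array(c["world_from_camera"]) if T is None else T
    d=T[:3,:3]@np.linalg.inv(np.array(c["mtx"]))@np.array([uv[0],uv[1],1.0])
    o=T[:3,3]; return o+d*(z-o[2])/d[2]
def proj(c,p):
    T=np.linalg.inv(np.array(c["world_from_camera"])); q=T[:3,:3]@p+T[:3,3]; q=np.array(c["mtx"])@q; return q[:2]/q[2]
E
python3 - <<'E'
from h import *
o=ctrl.get_obs(); print({k:np.round(v,3) for k,v in o.items()})
print(R.from_rotvec(o["orientation"]).as_matrix().round(3))
for n in("scene","side"):
    c=ctrl.camera(n); cv2.imwrite(f"pics/{n}0.png",c["frame"]); print(n,np.round(c["world_from_camera"],3))
E
```

```text
{'clock': np.float64(0.0), 'joint_positions': array([ 1.24 ,  0.6  , -0.003,  1.6  ,  0.002,  0.943, -0.08 ]), 'qd': array([ 0.001,  0.   ,  0.001, -0.   ,  0.001, -0.002, -0.001]), 'tau': array([-1.0000e-03, -7.6507e+01,  1.4970e+00, -2.5235e+01, -5.2000e-02,
        1.7000e-02,  0.0000e+00]), 'position': array([ 0.182, -0.701,  0.218]), 'orientation': array([-3.115e+00, -3.970e-01,  1.000e-03]), 'force': array([0.108, 0.103, 0.532]), 'torque': array([0.012, 0.002, 0.022]), 'finger_force': np.float64(0.0), 'gripper_width': np.float64(1.002)}
[[ 0.968  0.251 -0.001]
 [ 0.251 -0.968  0.001]
 [-0.    -0.002 -1.   ]]
scene [[ 0.614  0.497 -0.613  1.181]
 [ 0.789 -0.371  0.489 -0.46 ]
 [ 0.016 -0.784 -0.62   0.67 ]
 [ 0.     0.     0.     1.   ]]
side [[-0.986 -0.104  0.131  0.408]
 [-0.168  0.591 -0.789  0.845]
 [ 0.005 -0.8   -0.6    0.649]
 [ 0.     0.     0.     1.   ]]
```

View pics/scene0.png

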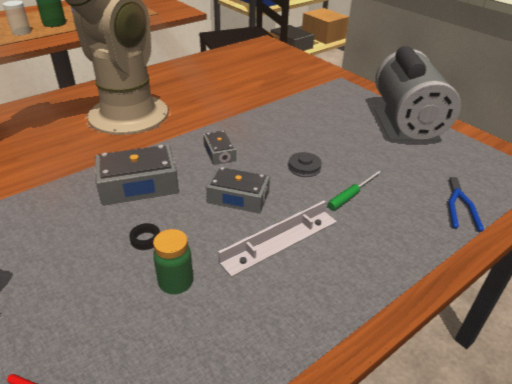

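View pics/side0.png

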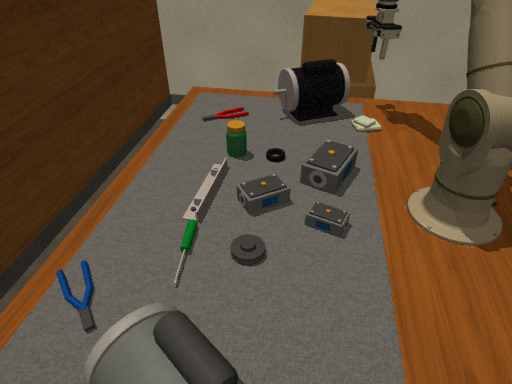

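Look-alikes in the scene view: a large box at (137,172), a small one at (220,147) and a middle-sized one at (239,188). The middle one, nearest the fence, fits the description. In the side view it is at (264,193). I'll confirm its size in a crop.

```bash
python3 - <<'E'
from h import *
c=ctrl.camera("scene"); s=ctrl.camera("side")
f=c["frame"]; 
a=cv2.resize(f[130:280,190:345],None,fx=3.5,fy=3.5,interpolation=cv2.INTER_CUBIC)
cv2.imwrite("pics/crop1.png",a)
b=cv2.resize(s["frame"][140:270,160:360],None,fx=3.5,fy=3.5,interpolation=cv2.INTER_CUBIC)
cv2.imwrite("pics/crop2.png",b)
for n,cc in(("scene",c),("side",s)):
    hsv=cv2.cvtColor(cc["frame"],cv2.COLOR_BGR2HSV)
    m=cv2.inRange(hsv,(8,150,120),(25,255,255))
    k,l,st,ce=cv2.connectedComponentsWithStats(m)
    for i in range(1,k):
        if 4<st[i,4]<400 and 120<ce[i][1]<260 and 100<ce[i][0]<380: print(n,"brass",ce[i].round(1),st[i,4],ray(cc,ce[i],.06).round(3))
def e(n,cc,nm,uv,z): print(n,nm,ray(cc,uv,z).round(3))
e("sc",c,"pulley",(305,162),.02);e("si",s,"pulley",(248,248),.02)
e("sc",c,"tape",(145,236),.01);e("si",s,"tape",(276,155),.01)
e("sc",c,"jarbase",(174,278),.0)
e("sc",c,"fenceA top",(222,247),.035);e("sc",c,"fenceB top",(325,206),.035)
E
```

```text
scene brass [218.8 138.9] 10 [0.364 0.086 0.06 ]
scene brass [133.6 157.7] 47 [ 0.312 -0.128  0.06 ]
scene brass [237.9 177.7] 25 [0.527 0.026 0.06 ]
side brass [235.2 124. ] 117 [ 0.68  -0.314  0.06 ]
side brass [330.9 151.4] 19 [ 0.34  -0.179  0.06 ]
side brass [263.  182.8] 13 [0.526 0.028 0.06 ]
side brass [327.9 210.1] 10 [0.346 0.117 0.06 ]
sc pulley [0.533 0.236 0.02 ]
si pulley [0.528 0.244 0.02 ]
sc tape [ 0.521 -0.213  0.01 ]
si tape [ 0.517 -0.209  0.01 ]
sc jarbase [ 0.649 -0.218  0.   ]
sc fenceA top [ 0.665 -0.116  0.035]
sc fenceB top [0.699 0.138 0.035]
```

View pics/crop1.png

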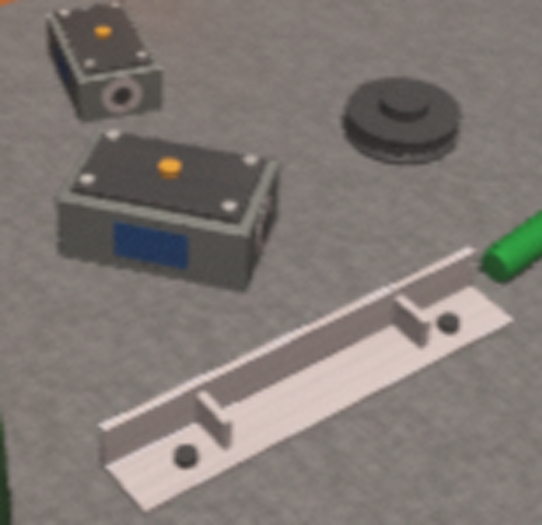

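View pics/crop2.png

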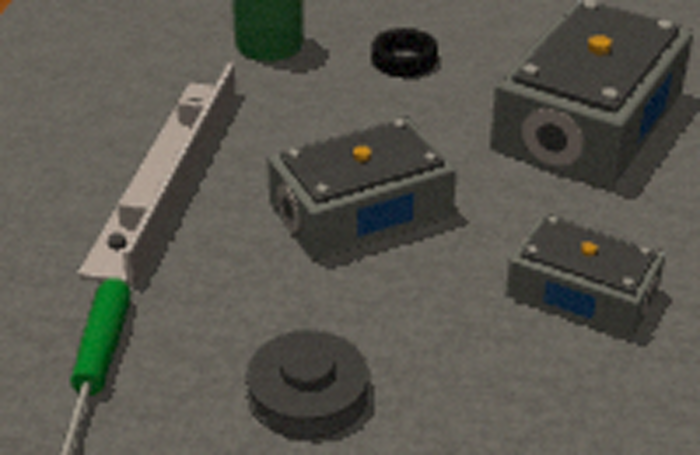

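```bash
python3 - <<'E'
from h import *
c=ctrl.camera("scene"); s=ctrl.camera("side")
A=lambda p:((p[0]+.5)/3.5-.5+190,(p[1]+.5)/3.5-.5+130)
B=lambda p:((p[0]+.5)/3.5-.5+160,(p[1]+.5)/3.5-.5+140)
P=[ray(c,A(p),.056)[:2] for p in((113,135),(88,179),(230,206),(251,160))]
Q=[ray(s,B(p),.056)[:2] for p in((431,156),(400,123),(294,154),(322,188))]
for X in(P,Q):
    X=np.array(X); print("screws",X.round(3).tolist(),"c",X.mean(0).round(3))
    d=(X[2]-X[1])+(X[3]-X[0]); print("long dir deg",np.degrees(np.arctan2(d[1],d[0])).round(1), "len",np.linalg.norm(d)/2, np.linalg.norm(X[1]-X[0]))
r=[ray(c,A(p),.05)[:2].round(3) for p in((60,197),(249,232),(280,158))];print("rim",r)
for n,cc,F,pts in(("sc",c,A,((101,426),(472,249))),("si",s,B,((233,66),(127,245)))):
    a,b=[ray(cc,F(p),.035)[:2] for p in pts]; d=b-a
    print("fence",n,a.round(3),b.round(3),np.linalg.norm(d).round(3),np.degrees(np.arctan2(d[1],d[0])).round(1),((a+b)/2).round(3))
E
```

```text
screws [[0.47, 0.021], [0.501, -0.02], [0.578, 0.036], [0.548, 0.078]] c [0.525 0.029]
long dir deg 36.2 len 0.09617249911802894 0.051328331320044725
screws [[0.471, 0.019], [0.502, -0.023], [0.579, 0.036], [0.549, 0.076]] c [0.525 0.027]
long dir deg 36.4 len 0.09705110057916302 0.05204168694464507
rim [array([ 0.499, -0.041]), array([0.601, 0.034]), array([0.552, 0.1  ])]
fence sc [ 0.67  -0.128] [0.685 0.15 ] 0.278 86.9 [0.678 0.011]
fence si [ 0.668 -0.119] [0.686 0.144] 0.264 85.9 [0.677 0.013]
```

Request:
drive_tool([
  [[0, 0, 0, 0.157], [0, 0, 0, 0.157], [0.5, -0.8, 0, 0], [0.5, -0.8, 0, 0], [0.5, -0.8, 0, 0], [0.5, -0.8, 0, 0], [0.5, -0.8, 0, 0], [0.5, -0.8, 0, 0], [0.5, -0.8, 0, 0], [0.5, -0.8, 0, 0]],
], grip=0)

```text
clock: 1.55
position: [0.4456, -0.3314, 0.2188]
orientation: [3.14, -0.095, 0.001]
force: [1.2, -0.5, 0.9]
gripper_width: 0.011
finger_force: 0.0
```

Request:
drive_tool([
  [[-0.055, -0.72, 0.1, 0], [-0.055, -0.72, 0.1, 0], [-0.055, -0.72, 0.1, 0], [-0.055, -0.72, 0.1, 0], [-0.055, -0.72, 0.1, 0], [-0.055, -0.72, 0.1, 0], [-0.055, -0.72, 0.1, 0], [-0.055, -0.72, 0.1, 0], [-0.055, -0.72, 0.1, 0], [0, 0, 0, 0]],
])

```text
clock: 2.8
position: [0.4384, 0.0601, 0.1644]
orientation: [-3.14, 0.086, 0.0]
force: [-0.2, -0.3, 0.7]
gripper_width: 0.006
finger_force: 0.0
```

```bash
python3 - <<'E'
from h import *
o=ctrl.get_obs(); c=ctrl.camera("wrist"); print(o["position"].round(4),np.round(c["hand_eye"],3))
cv2.imwrite("pics/w1.png",c["frame"])
E
```

```text
[0.4384 0.0601 0.1644] [[-0.001 -0.953 -0.302  0.085]
 [ 1.    -0.001 -0.001 -0.001]
 [ 0.001 -0.302  0.953 -0.167]
 [ 0.     0.     0.     1.   ]]
```

View pics/w1.png

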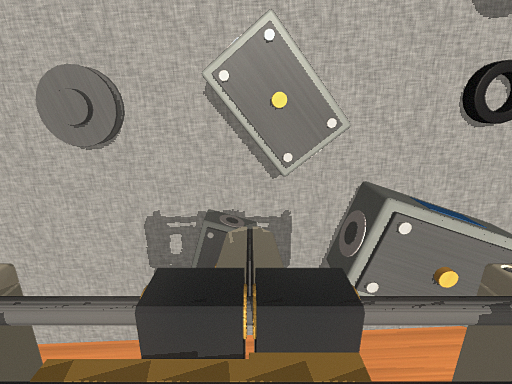

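The wrist view shows the middle gearbox (plug at 279,100), with its near corner at (285,175). The fingertips are at (250,235) and the small look-alike is close by at (220,235). I'll check clearance before going down.

```bash
cat >> h.py <<'E'
def wT(o,c):
    T=np.eye(4); T[:3,:3]=R.from_rotvec(o["orientation"]).as_matrix(); T[:3,3]=o["position"]; return T@np.array(c["hand_eye"])
E
python3 - <<'E'
from h import *
o=ctrl.get_obs(); c=ctrl.camera("wrist"); T=wT(o,c)
for n,uv,z in(("gb near",(285,175),.05),("gb L",(205,75),.05),("gb R",(348,125),.05),("gb far",(270,10),.05),("plug",(279,100),.061),("small edge L",(205,212),.035),("small edge R",(250,220),.035),("small bot",(215,205),0.0)):
    print(n,ray(c,uv,z,T)[:2].round(3))
s=ctrl.camera("side")
B=lambda p:((p[0]+.5)/3.5-.5+160,(p[1]+.5)/3.5-.5+140)
for p,z in(((510,262),.035),((510,290),0),((600,322),.035),((598,342),0),((662,262),.035),((550,220),.04)): print("small side",p,ray(s,B(p),z).round(3))
E
```

```text
gb near [0.451 0.022]
gb L [0.551 0.094]
gb R [ 0.498 -0.041]
gb far [0.6   0.032]
plug [0.525 0.027]
small edge L [0.409 0.112]
small edge R [0.396 0.061]
small bot [0.404 0.105]
small side (510, 262) [0.401 0.114 0.035]
small side (510, 290) [0.398 0.106 0.   ]
small side (600, 322) [0.334 0.168 0.035]
small side (598, 342) [0.331 0.152 0.   ]
small side (662, 262) [0.289 0.095 0.035]
small side (550, 220) [0.373 0.065 0.04 ]
```

Request:
drive_tool([
  [[0, 0, 0.5, 0], [0, 0, 0.5, 0], [0, 0, 0.5, 0], [0, 0, 0.5, 0], [0, 0, 0.4, 0], [0.1, 0.12, 0, 0], [0.1, 0.12, 0, 0], [0.1, 0.12, 0, 0], [0.1, 0.12, 0, 0], [0, 0, 0, 0]],
])

```text
clock: 4.2
position: [0.4617, 0.0259, 0.0212]
orientation: [-3.14, 0.097, -0.003]
force: [-0.5, -0.1, -0.2]
gripper_width: 0.003
finger_force: 0.2
```

```bash
cat > m.py <<'E'
from h import *
def meas(name="side",T=None):
    # screws: bright blobs near the brass plug
    c=ctrl.camera(name); hsv=cv2.cvtColor(c["frame"],cv2.COLOR_BGR2HSV)
    m=cv2.inRange(hsv,(8,150,120),(25,255,255)); k,l,st,ce=cv2.connectedComponentsWithStats(m)
    P=[ray(c,ce[i],.06) for i in range(1,k) if 4<st[i,4]<400]
    P=[p[:2] for p in P if .42<p[0]<.70 and -.13<p[1]<.2]
    g=c["frame"].min(2).astype(float); out=[]
    if not P: return None
    p=P[0]; th=np.arange(-180,180)
    # bright minus blur, map to plane z=.056, keep blobs 45-65mm from plug
    d=g-cv2.medianBlur(c["frame"].min(2),9); m=(d>35).astype(np.uint8); k,l,st,ce=cv2.connectedComponentsWithStats(m)
    S=[]
    for i in range(1,k):
        q=ray(c,ce[i],.056)[:2]
        if 2<=st[i,4]<60 and .044<np.linalg.norm(q-p)<.066: S.append(q)
    return p,np.array(S)
if __name__=="__main__":
    o=ctrl.get_obs(); print(o["clock"],"tcp",o["position"].round(4),"F",o["force"].round(1))
    for n in("side","scene"):
        r=meas(n)
        if r is None: print(n,None); continue
        p,S=r; print(n,"plug",p.round(4),"screws",S.round(3).tolist())
        # rectangle axis from longest/shortest pairs
        from itertools import combinations
        for a,b in combinations(S,2):
            L=np.linalg.norm(a-b); an=np.degrees(np.arctan2(*(b-a)[::-1]))
            if .088<L<.104: print("  axis",(an%180).round(1))
            elif .045<L<.06: print("  axis(s)",((an+90)%180).round(1))
E
python3 m.py
```

```text
4.2 tcp [0.4617 0.0259 0.0212] F [-0.5 -0.1 -0.2]
side plug [0.5383 0.0212] screws [[0.525, -0.033], [0.59, 0.037], [0.53, 0.078], [0.551, 0.072]]
  axis 47.3
  axis(s) 47.4
scene plug [0.5381 0.0204] screws [[0.489, 0.061], [0.484, 0.004], [0.526, 0.063], [0.487, -0.014], [0.548, 0.075], [0.522, -0.031], [0.588, 0.04]]
  axis(s) 175.4
  axis 110.0
  axis 168.0
  axis 47.9
  axis(s) 47.3
  axis 87.7
  axis(s) 48.5
  axis 47.3
```

Request:
drive_tool([
  [[0.08, 0.1, 0, 0], [0.08, 0.1, 0, 0], [0.09, 0.1, 0, 0], [0.09, 0.09, 0, 0], [0.1, 0.09, 0, 0], [0, 0, 0, 0], [0, 0, 0, 0], [0, 0, 0, 0], [0, 0, 0, 0], [0, 0, 0, 0]],
])

```text
clock: 5.55
position: [0.4847, -0.0037, 0.0205]
orientation: [3.14, -0.094, -0.002]
force: [-5.0, -2.1, 0.6]
gripper_width: 0.004
finger_force: 2.1
```

```bash
python3 m.py
```

```text
5.55 tcp [ 0.4847 -0.0037  0.0205] F [-5.  -2.1  0.6]
side plug [0.551  0.0135] screws [[0.559, -0.043], [0.593, 0.046], [0.53, 0.068], [0.545, 0.066]]
  axis 69.2
  axis(s) 68.0
scene plug [0.5522 0.012 ] screws [[0.499, 0.03], [0.513, 0.032], [0.542, 0.068], [0.506, -0.021], [0.514, -0.039], [0.591, 0.049], [0.555, -0.04]]
  axis(s) 131.6
  axis(s) 8.7
  axis 11.7
  axis 129.1
  axis(s) 140.8
  axis(s) 173.0
  axis 67.9
  axis(s) 68.1
  axis(s) 68.4
  axis 67.9
```

Request:
drive_tool([
  [[0.09, 0.06, 0, 0], [0.09, 0.05, 0, 0], [0.09, 0.05, 0, 0], [0.1, 0.04, 0, 0], [0.1, 0.04, 0, 0], [0, 0, 0, 0], [0, 0, 0, 0], [0, 0, 0, 0], [0, 0, 0, 0], [0, 0, 0, 0]],
])

```text
clock: 6.9
position: [0.5127, -0.0195, 0.0207]
orientation: [-3.14, 0.094, -0.0]
force: [-0.4, -0.6, -0.3]
gripper_width: 0.009
finger_force: 0.0
```

```bash
python3 m.py
```

```text
6.9 tcp [ 0.5127 -0.0195  0.0207] F [-0.4 -0.6 -0.3]
side plug [0.569 0.012] screws [[0.592, -0.038], [0.531, 0.048], [0.597, 0.057], [0.545, 0.061]]
  axis 86.5
  axis(s) 85.3
scene plug [0.5694 0.0114] screws [[0.543, 0.064], [0.595, 0.059], [0.537, -0.032], [0.588, -0.036]]
  axis(s) 85.3
  axis 86.4
  axis 86.1
  axis(s) 86.3
```

Gearbox axis 86.3°, fence 86.4°, and the box centre is about 107 mm off the fence face, so it is square and clear. Next I back off, centre the tool, open the fingers and push flat.

Request:
drive_tool([
  [[-0.2, 0, 0, 0], [0, -0.29, 0, 0], [0, -0.29, 0, 0], [0, 0, 0, 0], [0, 0, 0, 0], [0, 0, 0, 0], [0.1, 0, 0, 0], [0.1, 0, 0, 0], [0.1, 0, 0, 0], [0.1, 0, 0, 0]],
], grip=65)

```text
clock: 8.25
position: [0.5223, 0.0139, 0.0203]
orientation: [3.139, -0.094, -0.013]
force: [-12.0, 1.1, 10.4]
gripper_width: 0.697
finger_force: 6.0
```

Request:
drive_tool([
  [[0.1, 0, 0, 0], [0.1, 0, 0, 0], [0.1, 0, 0, 0], [0.1, 0, 0, 0], [0.1, 0, 0, 0], [0.1, 0, 0, 0], [0.1, 0, 0, 0], [0.1, 0, 0, 0], [0, 0, 0, 0], [0, 0, 0, 0]],
])

```text
clock: 9.5
position: [0.572, 0.0111, 0.0203]
orientation: [3.139, -0.095, -0.008]
force: [-7.8, -0.2, 5.7]
gripper_width: 0.696
finger_force: 3.5
```

```bash
python3 m.py; python3 -c "
from h import *
c=ctrl.camera('side'); s=ctrl.camera('scene')
a=cv2.resize(c['frame'][140:270,160:310],None,fx=2.6,fy=2.6,interpolation=cv2.INTER_CUBIC);b=cv2.resize(s['frame'][140:270,195:345],None,fx=2.6,fy=2.6,interpolation=cv2.INTER_CUBIC)
cv2.imwrite('pics/p2.png',np.hstack([a,b]))"
```

```text
9.5 tcp [0.572  0.0111 0.0203] F [-7.8 -0.2  5.7]
side None
scene plug [0.6244 0.0086] screws [[0.598, 0.061], [0.651, 0.057], [0.592, -0.035], [0.608, -0.054], [0.645, -0.039]]
  axis(s) 85.2
  axis 86.5
  axis 86.4
  axis(s) 85.8
```

View pics/p2.png

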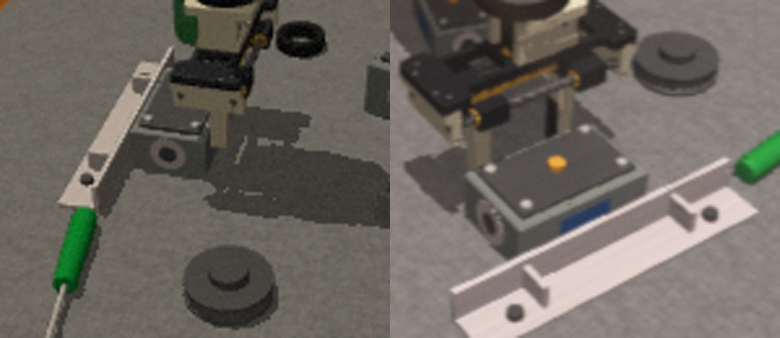

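The box is parallel to the fence and about 10 mm from it, with both fingers on its long side. I'll close the gap gently and watch the force.

Request:
drive_tool([
  [[0.04, 0, 0, 0], [0.04, 0, 0, 0], [0.04, 0, 0, 0], [0.03, 0, 0, 0], [0, 0, 0, 0], [0, 0, 0, 0], [0, 0, 0, 0], [0, 0, 0, 0], [0, 0, 0, 0], [0, 0, 0, 0]],
])

```text
clock: 10.95
position: [0.5799, 0.0106, 0.0203]
orientation: [3.139, -0.095, -0.011]
force: [-9.4, 0.6, 7.1]
gripper_width: 0.701
finger_force: 4.9
```

Request:
drive_tool([
  [[0.02, 0, 0, 0], [0.02, 0, 0, 0], [0, 0, 0, 0], [0, 0, 0, 0], [0, 0, 0, 0], [0, 0, 0, 0], [0, 0, 0, 0], [0, 0, 0, 0], [0, 0, 0, 0], [0, 0, 0, 0]],
])

```text
clock: 12.2
position: [0.5806, 0.0106, 0.0202]
orientation: [3.139, -0.094, -0.016]
force: [-14.1, 0.7, 11.0]
gripper_width: 0.695
finger_force: 7.1
```

Request:
drive_tool([
  [[0.02, 0, 0, 0], [0.02, 0, 0, 0], [0.02, 0, 0, 0], [0, 0, 0, 0], [0, 0, 0, 0], [0, 0, 0, 0], [0, 0, 0, 0], [0, 0, 0, 0], [0, 0, 0, 0], [0, 0, 0, 0]],
])

```text
clock: 13.45
position: [0.5806, 0.0104, 0.02]
orientation: [3.138, -0.093, -0.026]
force: [-24.0, 1.8, 18.2]
gripper_width: 0.697
finger_force: 11.8
```

```bash
python3 m.py
```

```text
13.45 tcp [0.5806 0.0104 0.02  ] F [-24.    1.8  18.2]
side None
scene plug [0.6332 0.008 ] screws [[0.607, 0.06], [0.66, 0.056], [0.602, -0.036], [0.654, -0.039]]
  axis(s) 85.5
  axis 87.2
  axis 86.3
  axis(s) 86.8
```

The force climbs with no further motion, so the box is seated against the fence. Backing off and rising.

Request:
drive_tool([
  [[-0.1, 0, 0, 0], [-0.1, 0, 0, 0], [-0.2, 0, 0, 0], [-0.3, 0, 0, 0], [-0.3, 0, 0, 0], [0, 0, -0.7, 0], [0, 0, -0.7, 0], [0, 0, -0.7, 0], [0, 0, -0.7, 0], [0, 0, 0, 0]],
])

```text
clock: 14.8
position: [0.5311, 0.0143, 0.1916]
orientation: [-3.139, 0.095, -0.01]
force: [-0.1, 0.9, 1.5]
gripper_width: 0.699
finger_force: 0.0
```

```bash
python3 m.py; python3 -c "
from h import *
c=ctrl.camera('side'); s=ctrl.camera('scene')
a=cv2.resize(c['frame'][140:270,160:310],None,fx=2.6,fy=2.6,interpolation=cv2.INTER_CUBIC);b=cv2.resize(s['frame'][140:270,195:345],None,fx=2.6,fy=2.6,interpolation=cv2.INTER_CUBIC)
cv2.imwrite('pics/p3.png',np.hstack([a,b]))"
```

```text
14.8 tcp [0.5311 0.0143 0.1916] F [-0.1  0.9  1.5]
side plug [0.6328 0.0085] screws [[0.657, -0.043], [0.679, -0.022], [0.604, -0.041], [0.688, 0.002], [0.597, 0.054], [0.661, 0.054], [0.611, 0.055]]
  axis(s) 88.0
  axis(s) 144.6
  axis 87.6
  axis 131.2
  axis 26.9
  axis 94.6
  axis 85.8
  axis(s) 27.9
  axis 145.2
  axis(s) 88.4
scene plug [0.6334 0.0079] screws [[0.608, 0.059], [0.66, 0.056], [0.602, -0.036], [0.654, -0.039]]
  axis(s) 86.4
  axis 86.9
  axis 86.3
  axis(s) 86.8
```

View pics/p3.png

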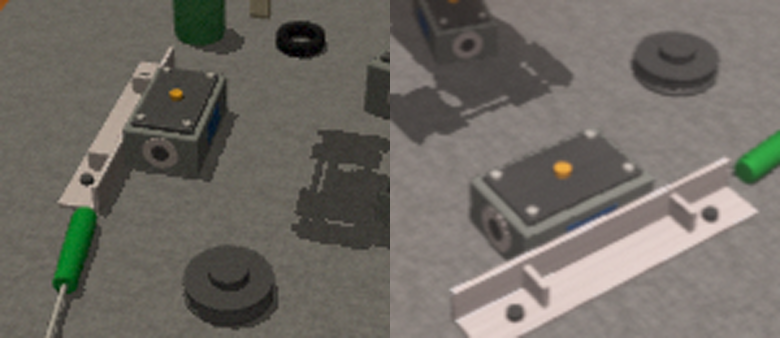

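The box sits flush and parallel near the middle of the fence, and the bystanders haven't moved. Handing in.

```bash
python3 -c "
from bench import ctrl
print(ctrl.close_job())"
```

```text
the job is handed in; nothing more can be done
None
```

I turned the middle-sized gearbox square while it stood about 65 mm clear of the fence, then pushed it flush against the fence near mid-length; the job was handed in after about 15 s of robot time, and no verdict was returned.

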